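Set the polariser ring and store the setting

TASK

On the round sample viewer, push the knob of the ring's lever round with the outside of the fingers until the lever's pointer stands in the middle of the gap between the two prongs of the black index marker on the rim, then press the round white button on the viewer's box right down and let it come up to store the setting. Only touch and push, gently: do not pinch the lever, do not press the button before the pointer is set, and leave the marker, the metal sample inside the ring and the other things where they are.

Things in the scene. Friction and masses are not known exactly. Their poses are not given: they have to be found in the camera images.
- ring_axis (a point): Centre of the top (z = 16 mm) of the viewer's base, a fixed aluminium disc 176 mm across with black scale ticks; the ring turns about the vertical axis here. The point has the viewer's axes: a grey box (62 x 78 mm, 20 mm high) with the button joins the disc at -y, the marker lies roughly at -x.
- lever_knob (a point): Top centre of the black knob on the ring's lever: an upright round post 12 mm in diameter (15 mm over its top 7 mm), 60 mm from the ring axis, from z = 26 to 66 mm. The dark steel lever arm below it is 8 mm wide, at z = 24 to 29 mm, and runs radially from the ring to the pointer.
- pointer (a point): Tip of the thin pointer at the outer end of the lever, 75 mm from the ring axis, z = 19 mm, on the same radius as the knob.
- marker_gap (a point): Point 75 mm from the ring axis where the pointer tip must stand: z = 19 mm, just inside the middle of the gap (11 mm wide) between the two prongs of the black index marker. The marker is 24 mm wide, sits on the disc's rim 75 to 101 mm from the axis (no higher than z = 22 mm), and holds its place by stiff friction; it is not to be moved.
- ring (a joint): Angle of the dark ring (74 mm outside, 52 mm inside diameter, top at z = 34 mm) in rad, counter-clockwise from above; 0 (or 2 pi) when the lever points to the viewer's -x. Starts from 0.9 to 5.38. Turns both ways from -1.5 to 7.8 without a spring; friction is about 1 N at the knob, and it stays where it is left.
- set_button_top (a point): Centre of the top of the white round push button, 28 mm across, on the grey box, 127 mm from the ring axis. It goes 6 mm down against a spring (4 N when fully down) and comes up by itself.
- set_button (a joint): Travel of the button in m: 0 up, 0.006 fully down; pressed counts from 0.004.
- sample: Round metal sample, 36 mm in diameter and 28 mm high, loose inside the ring on the viewer's top (its top at z = 44 mm); origin in the centre of its underside. To be left alone.
- block: Loose ground steel block, 24 x 40 x 25 mm, beyond the grey box; origin under its centre. To be left alone.
- tin: Loose flat tin, 54 mm across, 20 mm high, left of the viewer. To be left alone.
- sample_tall: Loose round metal sample, 34 mm across, 45 mm high, left of the viewer. To be left alone.
- cup: Loose white plastic cup, 58 mm across, 46 mm high, right of the viewer. To be left alone.
- tall_bottle: Loose white bottle, 45 mm across, 132 mm high, right of the viewer. To be left alone.
- jar: Loose white jar, 45 mm across, 24 mm high, right of the viewer. To be left alone.

How it is judged:
On the way, in this order (a step that is already met when the one before it is completed fails the run):
1. the pointer stands at the marker, the ring at rest, the button not yet pressed (horizontal distance between pointer and marker_gap below 0.0045 m and velocity of joint ring between -0.05 and 0.05 rad/s and value of joint set_button below 0.002 m), for 0.3 s.
2. the button is pressed down with the pointer at the marker (horizontal distance between pointer and marker_gap below 0.0045 m and value of joint set_button above 0.004 m), for 0.05 s.
At the end, for the whole second after the job is handed in: The pointer tip is within 4.5 mm (about 3.4 degrees) of the middle of the marker's gap and the ring at rest; the button was pressed at least 4 mm after that and is up again; the marker moved less than 4 mm, the sample in the ring less than 6 mm and every other loose thing less than 15 mm (all of step 1 and distance of sample from where it was at the start of the episode below 0.006 m and distance of marker_gap from where it was at the start of the episode below 0.004 m and distance of each of block, tin, cup, sample_tall, tall_bottle, jar from where it was at the start of the episode below 0.015 m); the robot touches nothing.
It fails at once if the button was pressed while the pointer was off the marker (horizontal distance between pointer and marker_gap above 0.0045 m and value of joint set_button above 0.003 m).
It fails at once if the lever was pinched or forced (over 20 N on the ring) (contact force between the fingers and ring above 20 N).
It fails at once if the index marker was shifted (distance of marker_gap from where it was at the start of the episode above 0.004 m).
It fails at once if the sample in the ring was moved (distance of sample from where it was at the start of the episode above 0.006 m).
It fails at once if a bystander was moved or lifted (distance of any of block, tin, cup, sample_tall, tall_bottle, jar from where it was at the start of the episode above 0.015 m).
It also fails if it takes over 54 s, if anything falls off the work surface, if the arm or the gripper's body presses on something with over 40 N, if the wrist force passes 120 N, or if a joint passes its speed limit or range.

ROBOT

A 6-joint arm with a two-finger parallel gripper is mounted at the origin on a cart in front of the work surface, level with it; the furniture and walls round the work are solid. World frame = base frame: x ahead of the robot, y to its left, z up, the work surface at z = 0. Lengths are in m, angles in rad, forces in N, time in s.
With the tool pointing down it reaches from about 0.35 to 0.85 m from the base axis. Payload 8.1 kg.
Tool frame: the origin (TCP) lies at the centre of the arm's flange, where the gripper is bolted on; the fingertips stand 186 mm ahead of it and the grasp point (between the pads) lies 167 mm ahead of it; z points along the fingers, y is the line along which they close (so a half turn about z gives the same grasp; the last joint's range is limited). The gripper opens to 93 mm and grips with 3 to 60 N. Pads are 15 mm wide; open, the fingers measure 128 mm over their backs; the gripper's body (75 mm by 188 mm) begins 65 mm behind the grasp point.
Start: joints at [1.189, 0.13, 1.488, -0, 1.523, -0.085], TCP at [0.175, 0.574, 0.405] pointing down, gripper open.
Joint ranges: [-2.96, 2.96], [-0.89, 2.26], [0.02, 2.5], [-1.34, 4.48], [0, 2.73], [-2.66, 2.66]. Speed limits (rad/s): [2.39, 2.39, 2.79, 3.14, 3.14, 3.14].

INTERFACE

Orientations are given as a rotation vector (axis times angle).
In Python, from plant import read_state, read_camera, camera_params, robot gives the robot as it stands.
- The arm moves only by the tool carry_out, never from a script. Its argument "targets" is a list of rows, each an object of numbers: "hand": the opening in per cent of the stroke, from 0 (shut) to 100 (fully open); "x", "y", "z": the shift along the tool's x, y, z in m; "ax", "ay", "az": the turn, a rotation vector about the tool's x, y, z in rad. In form: [{"hand": .., "x": .., "y": .., "z": .., "ax": .., "ay": .., "az": ..}, ...]. A call has 1 to 8 rows; each row is the pose to reach, as a shift and turn from the pose commanded when the call began, along the tool's axes at that moment; what a row does not reach only later rows make up. A row lasts 1/8 s, in which the tool goes at most 62.5 mm and 10.7 degrees, less where a joint would pass 70% of its speed; a pose out of reach is approached as far as the arm can. A call with a gripper value outside its range is refused whole. The fingers move at their own pace and stop on an object; "newtons" is the grip in N (left out, the last holds). Time passes only in rows, so rows that repeat a pose let the fingers close. It gives the time, the measured TCP pose, the force, the opening and the grip force at its end, in the units of the state.
- read_state(): the state, without advancing time (a new reading comes with each control period).
- read_camera(name): name is "side" or "top" or "wrist"; returns (picture, depth): 480x640x3 uint8, blue, green, red; 480x640 float32, m along the optical axis (not along the pixel's ray), 0 where there is no reading.
- camera_params(name): a dict with "fx", "fy", "cx", "cy" (pixels), "position" and "rotation" of the camera in the world. Camera axes: x right, y up, looking along -z (the intrinsics and any distortion apply to the point x, -y, -z); pixel columns grow to the right and rows downward; lengths in m; the calibration is good to about 2 mm. A picture is of the moment at which its call begins: read the wrist's pose just before it. camera_params takes no time and is no camera call; for the wrist camera it gives the pose at the moment of the call.
- robot.close_job(): hands the job in; it is judged then, once.
The state is a dict: "t": time; "q": joint angles; "dq": joint speeds; "joint_torque": joint torques, N m; "tool_pos": TCP position; "orientation": TCP orientation; "force": force on the tool from outside, world axes, zero at the start; "wrist_torque": the same for the moment, N m; "opening": finger opening in m; "gripper_force": force on a finger pad.
Only numpy, scipy, OpenCV 4.12 (cv2) and the standard library are available. Lean on these libraries where they do the work, as an engineer would, in place of code of your own. Each camera call takes 0.05 s, during which the arm holds its last target. There are 200 camera calls.

## Working session

There is one attempt and no reset: what is moved stays moved. The work goes in short steps, Python scripts to look and compute and a tool call to move; the robot and the scene stay as the last step left them, time stands still between calls to the robot, and variables do not carry over. Pictures are saved under pics/ and viewed, at most 14 in all, crops included, and the job is handed in when it is done.

Besides the shell and the picture viewer there is one more tool, called after "Request:" as a command line: name --argument value ..., lists and objects as JSON in quotes. carry_out: Moves the arm, as the interface text tells. Its arguments: {"type":"object","properties":{"targets":{"type":"array","items":{"type":"object","properties":{"hand":{"type":"number"},"x":{"type":"number"},"y":{"type":"number"},"z":{"type":"number"},"ax":{"type":"number"},"ay":{"type":"number"},"az":{"type":"number"}}}},"newtons":{"type":"number"}},"required":["targets"]}

```bash
mkdir -p pics; ls
cat > h.py <<'E'
import numpy as np, cv2
from scipy.spatial.transform import Rotation as R
from plant import read_state, read_camera, camera_params, robot
def proj_ray(p,u,v):
    d=np.array([(u-p['cx'])/p['fx'],-(v-p['cy'])/p['fy'],-1.0])
    return np.array(p['position']), rot(p)@d
def rot(p):
    r=np.array(p['rotation']); return r if r.shape==(3,3) else R.from_rotvec(r).as_matrix()
def onplane(p,u,v,z):
    o,d=proj_ray(p,u,v); return o+d*(z-o[2])/d[2]
def pix(p,X):
    c=rot(p).T@(np.array(X)-np.array(p['position'])); return p['cx']+p['fx']*c[0]/-c[2], p['cy']-p['fy']*c[1]/-c[2]
E
python3 - <<'E'
from h import *
s=read_state();print(s)
for n in ['top','side','wrist']:
    print(n,camera_params(n))
    im,d=read_camera(n); cv2.imwrite(f'pics/{n}0.png',im); np.savez(f'{n}0.npz',im=im,d=d)
E
```

```text
pics
{'t': 0.0, 'q': array([ 1.18862514e+00,  1.31184961e-01,  1.48926232e+00, -4.30012253e-05,
        1.52298963e+00, -8.54171002e-02]), 'dq': array([-0.00191626, -0.000629  , -0.00036033,  0.00042034, -0.00110253,
        0.00187089]), 'joint_torque': array([ 8.32950154e-04, -5.59853053e+01, -4.91756701e+01,  7.68133882e-02,
        3.58642673e-02, -1.49918142e-04]), 'tool_pos': array([0.17536391, 0.57356889, 0.40368223]), 'orientation': array([-4.64371279e-01, -3.10669178e+00,  2.83342032e-03]), 'force': array([ 0.70161747,  1.25385134, -0.24533215]), 'wrist_torque': array([0.03394578, 0.00498527, 0.05310141]), 'gripper_force': 0.0, 'opening': 0.09300403167543399}
top {'fx': 589.5245491176639, 'fy': 589.5245491176639, 'cx': 319.7581722462204, 'cy': 235.8138759772407, 'position': array([ 0.47784249, -0.07042304,  1.53146441]), 'rotation': array([ 0.03060345, -0.05376892, -1.57185799])}
side {'fx': 525.3714199282031, 'fy': 525.3714199282031, 'cx': 321.45835659140124, 'cy': 241.36541726170162, 'position': array([ 0.03783051, -0.90361062,  0.54738036]), 'rotation': array([ 1.07927289, -0.29116302, -0.48510836])}
wrist {'fx': 340.87311840332046, 'fy': 340.87311840332046, 'cx': 319.1790984314934, 'cy': 239.10329108562644, 'position': array([0.10071214, 0.59519784, 0.38333574]), 'rotation': array([-0.24761826, -0.18098614,  1.2655114 ])}
```

View pics/top0.png

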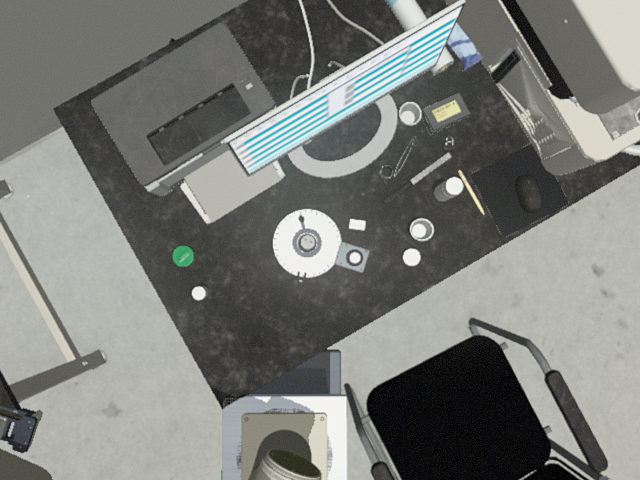

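View pics/side0.png

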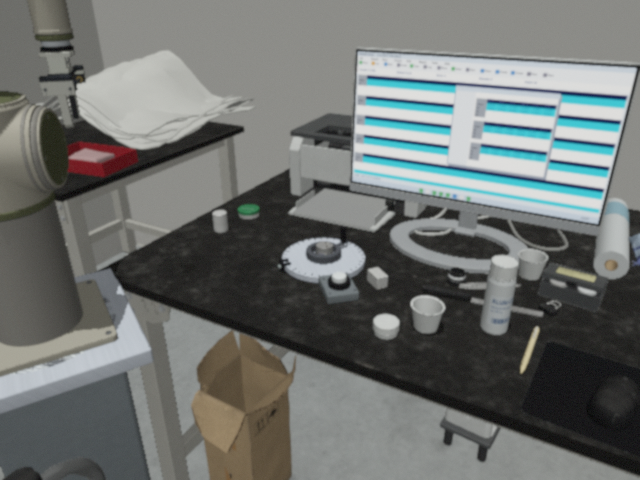

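The top view shows the viewer disc at about (307,243). The lever knob is at the far side near (302,218), the marker at the robot side near (302,277), and the button at (355,257). The monitor stands beyond the disc.

Run:
```python
from h import *
f=np.load('top0.npz');im,d=f['im'],f['d'];p=camera_params('top')
hsv=cv2.cvtColor(im,cv2.COLOR_BGR2HSV)
m=((hsv[...,2]>185)&(hsv[...,1]<40)).astype(np.uint8)
cs,_=cv2.findContours(m,cv2.RETR_EXTERNAL,cv2.CHAIN_APPROX_NONE)
for c in cs:
    (u,v),r=cv2.minEnclosingCircle(c)
    if 150<u<500 and 150<v<330 and cv2.contourArea(c)>20: print(u,v,r,cv2.contourArea(c),onplane(p,u,v,.016), d[int(v),int(u)])
print('axis',onplane(p,307,243,.016),'knob',onplane(p,302,218,.066),'mark',onplane(p,302,276,.02),'btn',onplane(p,355,257,.03))
# monitor: points from depth
R_=rot(p)
for u,v in [(250,170),(300,145),(350,110),(240,150),(245,168),(330,132),(300,150),(300,158)]:
    o,dd=proj_ray(p,u,v); print(u,v,(o+dd*d[v,u]).round(3))
cv2.imwrite('pics/t1.png',cv2.resize(im[200:290,250:400],None,fx=5,fy=5,interpolation=cv2.INTER_CUBIC))
pw=camera_params('wrist');s=read_state();T=R.from_rotvec(s['orientation']).as_matrix()
print('tool',T.round(3)); print('cam in tool',T.T@(pw['position']-s['tool_pos']),(T.T@rot(pw)).round(3))
```

```text
159.6052703857422 322.8157958984375 7.710662841796875 47.5 [0.33807057 0.31508644 0.016     ] 2.2814577
198.0 293.0 6.708303928375244 123.0 [0.41340117 0.21837579 0.016     ] 1.4771782
154.0 291.5 9.861641883850098 43.0 [0.41749697 0.33033375 0.016     ] 2.2897966
354.5 257.29998779296875 5.323643684387207 75.0 [ 0.5038577  -0.18210769  0.016     ] 1.4906036
411.0 257.0 8.602425575256348 210.5 [ 0.50439024 -0.3277711   0.016     ] 1.505758
356.7396545410156 223.9049530029297 8.335687637329102 128.0 [ 0.58995684 -0.18832755  0.016     ] 1.5130345
421.5 229.0 11.80052375793457 205.5 [ 0.57662816 -0.35569478  0.016     ] 1.5369117
306.7364807128906 242.87152099609375 34.15195846557617 3495.0 [ 0.54115296 -0.05932089  0.016     ] 1.4875758
453.7298889160156 185.76437377929688 8.861214637756348 215.5 [ 0.68898421 -0.44081742  0.016     ] 1.4096291
173.64285278320312 170.73809814453125 32.07154083251953 87.5 [0.72788721 0.28392605 0.016     ] 1.3841301
232.0 180.5 51.54861831665039 1972.0 [0.7025741  0.13349285 0.016     ] 1.5142223
axis [ 0.54082136 -0.05999832  0.016     ] knob [ 0.60112482 -0.04792768  0.066     ] mark [ 0.45621274 -0.04717949  0.02      ] btn [ 0.50437929 -0.18235513  0.03      ]
250 170 [0.711 0.075 0.131]
300 145 [ 0.779 -0.043  0.093]
350 110 [ 0.855 -0.164  0.138]
240 150 [0.721 0.077 0.319]
245 168 [0.708 0.082 0.174]
330 132 [ 0.831 -0.12   0.009]
300 150 [ 0.783 -0.042  0.013]
300 158 [ 0.762 -0.042  0.015]
tool [[-0.956  0.292 -0.001]
 [ 0.292  0.956 -0.001]
 [ 0.    -0.001 -1.   ]]
cam in tool [ 0.07771893 -0.00114045  0.02045771] [[ 0.     0.959  0.283]
 [ 1.    -0.    -0.   ]
 [ 0.     0.283 -0.959]]
```

View pics/t1.png

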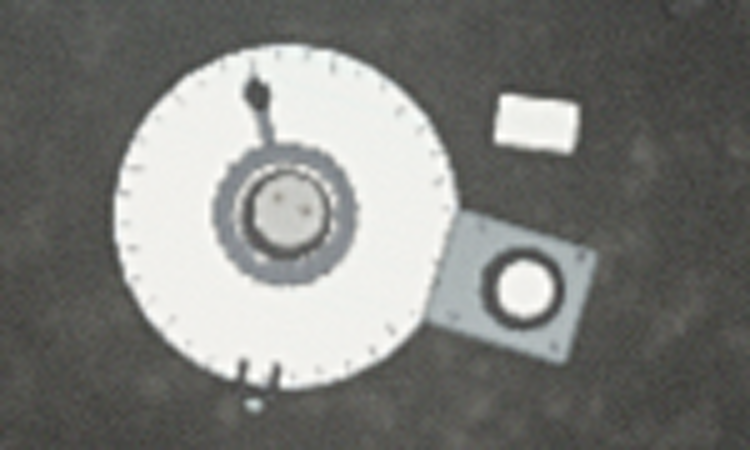

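The crop gives prongs at (241,367) and (277,372), the knob at (257,93), and the button at (525,290). I'll sweep the knob counter-clockwise on the left side, away from the box.

```bash
cat >> h.py <<'E'
def pose():
    s=read_state(); return np.array(s['tool_pos']),R.from_rotvec(s['orientation'])
def down(yaw):   # tool z down, tool x at world angle yaw (deg)
    c,s=np.cos(np.radians(yaw)),np.sin(np.radians(yaw))
    return R.from_matrix(np.array([[c,s,0],[s,-c,0],[0,0,-1]]))
def plan(wps,hand=0):
    p,r=pose(); prev=p
    x=r.as_matrix()[:,0]; print('at',p.round(4),'yaw',np.degrees(np.arctan2(x[1],x[0])).round(2))
    print('['+', '.join('{"hand":%g,"x":%.4f,"y":%.4f,"z":%.4f,"ax":%.3f,"ay":%.3f,"az":%.3f}'%(hand,*r.inv().apply(np.array(w[:3])-p),*(r.inv()*down(w[3])).as_rotvec()) for w in wps)+']')
def lerp(a,b,n): return [tuple(np.array(a)+(np.array(b)-np.array(a))*i/n) for i in range(1,n+1)]
E
python3 - <<'E'
from h import *
plan(lerp((.175,.574,.404,163),(.40,.25,.42,90),8))
E
```

```text
at [0.1754 0.5736 0.4039] yaw 163.0
[{"hand":0,"x":-0.0383,"y":-0.0303,"z":-0.0020,"ax":-0.001,"ay":-0.000,"az":0.159}, {"hand":0,"x":-0.0770,"y":-0.0608,"z":-0.0040,"ax":-0.001,"ay":0.000,"az":0.318}, {"hand":0,"x":-0.1157,"y":-0.0913,"z":-0.0060,"ax":-0.001,"ay":0.000,"az":0.478}, {"hand":0,"x":-0.1545,"y":-0.1218,"z":-0.0079,"ax":-0.001,"ay":0.000,"az":0.637}, {"hand":0,"x":-0.1932,"y":-0.1523,"z":-0.0099,"ax":-0.001,"ay":0.000,"az":0.796}, {"hand":0,"x":-0.2319,"y":-0.1828,"z":-0.0119,"ax":-0.001,"ay":0.001,"az":0.956}, {"hand":0,"x":-0.2707,"y":-0.2133,"z":-0.0138,"ax":-0.001,"ay":0.001,"az":1.115}, {"hand":0,"x":-0.3094,"y":-0.2438,"z":-0.0158,"ax":-0.001,"ay":0.001,"az":1.274}]
```

Request:
carry_out --targets '[{"hand": 0, "x": -0.038, "y": -0.03, "z": -0.002, "az": 0.16}, {"hand": 0, "x": -0.077, "y": -0.061, "z": -0.004, "az": 0.32}, {"hand": 0, "x": -0.116, "y": -0.091, "z": -0.006, "az": 0.48}, {"hand": 0, "x": -0.155, "y": -0.122, "z": -0.008, "az": 0.64}, {"hand": 0, "x": -0.193, "y": -0.152, "z": -0.01, "az": 0.8}, {"hand": 0, "x": -0.232, "y": -0.183, "z": -0.012, "az": 0.96}, {"hand": 0, "x": -0.271, "y": -0.213, "z": -0.014, "az": 1.12}, {"hand": 0, "x": -0.309, "y": -0.244, "z": -0.016, "az": 1.27}]'

```text
schema error: expected keys hand, x, y, z, ax, ay, az
```

Run:
```python
from h import *
plan(lerp((.40,.25,.42,90),(.48,-.08,.42,20),8))
```

```text
at [0.1754 0.5736 0.4039] yaw 163.0
[{"hand":0,"x":-0.3310,"y":-0.2803,"z":-0.0157,"ax":-0.001,"ay":0.001,"az":1.427}, {"hand":0,"x":-0.3527,"y":-0.3169,"z":-0.0157,"ax":-0.001,"ay":0.001,"az":1.579}, {"hand":0,"x":-0.3743,"y":-0.3534,"z":-0.0156,"ax":-0.001,"ay":0.001,"az":1.732}, {"hand":0,"x":-0.3959,"y":-0.3899,"z":-0.0156,"ax":-0.001,"ay":0.001,"az":1.885}, {"hand":0,"x":-0.4176,"y":-0.4264,"z":-0.0155,"ax":-0.001,"ay":0.001,"az":2.038}, {"hand":0,"x":-0.4392,"y":-0.4630,"z":-0.0155,"ax":-0.001,"ay":0.002,"az":2.190}, {"hand":0,"x":-0.4608,"y":-0.4995,"z":-0.0154,"ax":-0.001,"ay":0.002,"az":2.343}, {"hand":0,"x":-0.4824,"y":-0.5360,"z":-0.0154,"ax":-0.001,"ay":0.002,"az":2.496}]
```

Request:
carry_out --targets '[{"hand": 0, "x": -0.038, "y": -0.03, "z": -0.002, "ax": 0, "ay": 0, "az": 0.16}, {"hand": 0, "x": -0.077, "y": -0.061, "z": -0.004, "ax": 0, "ay": 0, "az": 0.32}, {"hand": 0, "x": -0.116, "y": -0.091, "z": -0.006, "ax": 0, "ay": 0, "az": 0.48}, {"hand": 0, "x": -0.155, "y": -0.122, "z": -0.008, "ax": 0, "ay": 0, "az": 0.64}, {"hand": 0, "x": -0.193, "y": -0.152, "z": -0.01, "ax": 0, "ay": 0, "az": 0.8}, {"hand": 0, "x": -0.232, "y": -0.183, "z": -0.012, "ax": 0, "ay": 0, "az": 0.96}, {"hand": 0, "x": -0.271, "y": -0.213, "z": -0.014, "ax": 0, "ay": 0, "az": 1.12}, {"hand": 0, "x": -0.309, "y": -0.244, "z": -0.016, "ax": 0, "ay": 0, "az": 1.27}]'

```text
t: 1.15
tool_pos: [0.4002, 0.2486, 0.4206]
orientation: [-2.223, -2.22, 0.0]
force: [0.4, 0.7, -1.0]
opening: 0.0173
gripper_force: 0.0
```

Run:
```python
from h import *
plan(lerp((.40,.25,.42,90),(.48,-.08,.42,20),8))
```

```text
at [0.4002 0.2486 0.4206] yaw 89.94
[{"hand":0,"x":-0.0398,"y":0.0099,"z":0.0006,"ax":-0.000,"ay":0.000,"az":0.152}, {"hand":0,"x":-0.0811,"y":0.0199,"z":0.0006,"ax":-0.000,"ay":0.000,"az":0.304}, {"hand":0,"x":-0.1223,"y":0.0300,"z":0.0006,"ax":-0.000,"ay":0.000,"az":0.457}, {"hand":0,"x":-0.1636,"y":0.0400,"z":0.0006,"ax":-0.000,"ay":0.000,"az":0.610}, {"hand":0,"x":-0.2048,"y":0.0500,"z":0.0006,"ax":-0.000,"ay":0.000,"az":0.763}, {"hand":0,"x":-0.2460,"y":0.0601,"z":0.0006,"ax":-0.000,"ay":0.000,"az":0.915}, {"hand":0,"x":-0.2873,"y":0.0701,"z":0.0006,"ax":-0.000,"ay":0.000,"az":1.068}, {"hand":0,"x":-0.3285,"y":0.0802,"z":0.0006,"ax":-0.000,"ay":0.000,"az":1.221}]
```

Request:
carry_out --targets '[{"hand": 0, "x": -0.04, "y": 0.01, "z": 0, "ax": 0, "ay": 0, "az": 0.15}, {"hand": 0, "x": -0.081, "y": 0.02, "z": 0, "ax": 0, "ay": 0, "az": 0.3}, {"hand": 0, "x": -0.122, "y": 0.03, "z": 0, "ax": 0, "ay": 0, "az": 0.457}, {"hand": 0, "x": -0.164, "y": 0.04, "z": 0, "ax": 0, "ay": 0, "az": 0.61}, {"hand": 0, "x": -0.205, "y": 0.05, "z": 0, "ax": 0, "ay": 0, "az": 0.763}, {"hand": 0, "x": -0.246, "y": 0.06, "z": 0, "ax": 0, "ay": 0, "az": 0.915}, {"hand": 0, "x": -0.287, "y": 0.07, "z": 0, "ax": 0, "ay": 0, "az": 1.07}, {"hand": 0, "x": -0.328, "y": 0.08, "z": 0, "ax": 0, "ay": 0, "az": 1.22}]'

```text
t: 2.15
tool_pos: [0.4809, -0.079, 0.4206]
orientation: [-3.094, -0.546, 0.0]
force: [0.9, -0.4, 0.1]
opening: 0.0006
gripper_force: 0.0
```

Run:
```python
from h import *
print(read_state()['opening'])
p=camera_params('wrist');im,d=read_camera('wrist');cv2.imwrite('pics/w1.png',im)
np.savez('w1.npz',im=im,d=d,**p)
plan([(.48,-.08,.42,20),(.608,-.088,.42,10)])
```

```text
0.0005953029274067121
at [ 0.4815 -0.0827  0.4204] yaw 19.48
[{"hand":0,"x":-0.0005,"y":-0.0030,"z":0.0004,"ax":0.003,"ay":0.001,"az":-0.009}, {"hand":0,"x":0.1175,"y":0.0472,"z":0.0004,"ax":0.003,"ay":0.001,"az":0.166}]
```

View pics/w1.png

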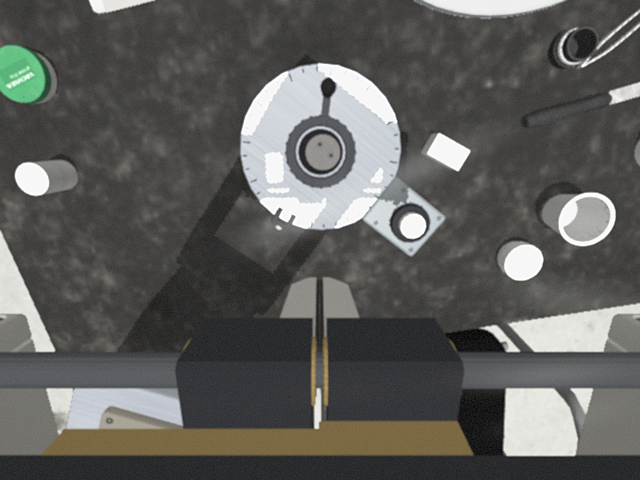

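The wrist view shows the disc centred near (321,147), the knob top at (329,87), the marker prongs near (280,213) and (292,217), the button at (411,224), and the closed fingertips at (320,280).

Run:
```python
from h import *
f=np.load('w1.npz');p={k:f[k] for k in f.files};im=f['im']
cv2.imwrite('pics/w1c.png',cv2.resize(im[60:240,230:450],None,fx=3.6,fy=3.3,interpolation=cv2.INTER_CUBIC))
g=cv2.cvtColor(im,cv2.COLOR_BGR2GRAY)
m=(g>120).astype(np.uint8);m[:,:230]=0;m[:,405:]=0;m[235:]=0
cs,_=cv2.findContours(m,cv2.RETR_EXTERNAL,cv2.CHAIN_APPROX_NONE);c=max(cs,key=cv2.contourArea)
h=cv2.convexHull(c)[:,0]
# LSQ circle in plane z=.016
P=np.array([onplane(p,u,v,.016)[:2] for u,v in c[:,0]])
from scipy.optimize import least_squares
r=least_squares(lambda q:np.hypot(*(P-q[:2]).T)-.088,[.541,-.059],loss='soft_l1',f_scale=.002);A=r.x
print('axis',A)
for n,u,v,z in [('knob',329,85,.066),('pr1',280,213,.02),('pr2',292,217,.02),('btn',411,224,.03)]:
    X=onplane(p,u,v,z)[:2];D=X-A;print(n,X,np.hypot(*D),np.degrees(np.arctan2(D[1],D[0])))
```

```text
axis [ 0.54263885 -0.06047514]
knob [ 0.60207571 -0.04579949] 0.06122184789827484 13.869582195381602
pr1 [ 0.46392754 -0.03936701] 0.08149247868357744 164.9881209346602
pr2 [ 0.46420184 -0.05368288] 0.07873054619315747 175.05081820446244
btn [ 0.50467015 -0.18116102] 0.1265176110433079 -107.46397559690352
```

View pics/w1c.png

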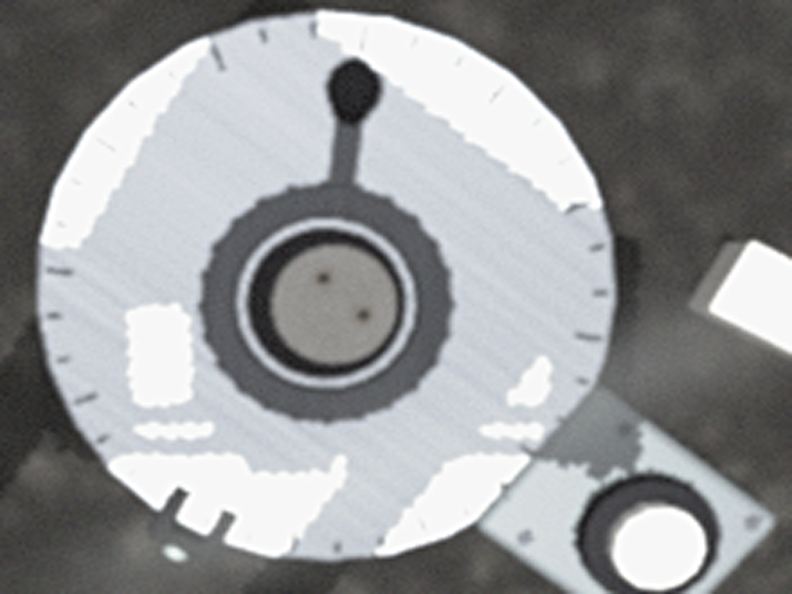

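```bash
cat >> h.py <<'E'
A=np.array([.5422,-.0602])
def fp(th,gap=.025,z=.231):
    t=np.radians(th); c=A+.060*np.array([np.cos(t),np.sin(t)])-gap*np.array([-np.sin(t),np.cos(t)])
    return (c[0],c[1],z,th)
E
python3 - <<'E'
from h import *
f=np.load('w1.npz');p={k:f[k] for k in f.files}
for u,v in [(280.6,208.5),(293.3,216.1),(287,212.3)]:
    D=onplane(p,u,v,.021)[:2]-A; print(np.hypot(*D),np.degrees(np.arctan2(D[1],D[0])))
s=fp(13.5,.042,.42);e=fp(13.5,.042,.231)
plan(lerp((*pose()[0],19.5),s,4)+lerp(s,e,4))
E
```

```text
0.0760537459277542 163.3596945737117
0.07645302087234922 175.899962978439
0.07576789719941819 169.66300076039556
at [ 0.4815 -0.0827  0.4204] yaw 19.48
[{"hand":0,"x":0.0300,"y":0.0118,"z":0.0001,"ax":0.003,"ay":0.001,"az":0.026}, {"hand":0,"x":0.0600,"y":0.0235,"z":0.0002,"ax":0.003,"ay":0.001,"az":0.052}, {"hand":0,"x":0.0900,"y":0.0353,"z":0.0003,"ax":0.003,"ay":0.001,"az":0.078}, {"hand":0,"x":0.1200,"y":0.0471,"z":0.0004,"ax":0.003,"ay":0.001,"az":0.104}, {"hand":0,"x":0.1201,"y":0.0470,"z":0.0477,"ax":0.003,"ay":0.001,"az":0.104}, {"hand":0,"x":0.1201,"y":0.0468,"z":0.0949,"ax":0.003,"ay":0.001,"az":0.104}, {"hand":0,"x":0.1202,"y":0.0467,"z":0.1422,"ax":0.003,"ay":0.001,"az":0.104}, {"hand":0,"x":0.1202,"y":0.0466,"z":0.1894,"ax":0.003,"ay":0.001,"az":0.104}]
```

Request:
carry_out --targets '[{"hand": 0, "x": 0.04, "y": 0.016, "z": 0, "ax": 0.001, "ay": 0, "az": 0.03}, {"hand": 0, "x": 0.08, "y": 0.031, "z": 0, "ax": 0.002, "ay": 0.001, "az": 0.07}, {"hand": 0, "x": 0.12, "y": 0.047, "z": 0, "ax": 0.003, "ay": 0.001, "az": 0.104}, {"hand": 0, "x": 0.12, "y": 0.047, "z": 0.01, "ax": 0.003, "ay": 0.001, "az": 0.104}, {"hand": 0, "x": 0.12, "y": 0.047, "z": 0.06, "ax": 0.003, "ay": 0.001, "az": 0.104}, {"hand": 0, "x": 0.12, "y": 0.047, "z": 0.12, "ax": 0.003, "ay": 0.001, "az": 0.104}, {"hand": 0, "x": 0.12, "y": 0.047, "z": 0.175, "ax": 0.003, "ay": 0.001, "az": 0.104}, {"hand": 0, "x": 0.12, "y": 0.047, "z": 0.189, "ax": 0.003, "ay": 0.001, "az": 0.104}]'

```text
t: 3.2
tool_pos: [0.6068, -0.0793, 0.2269]
orientation: [-3.111, -0.393, 0.012]
force: [-1.0, -0.0, -0.2]
opening: 0.0006
gripper_force: 0.0
```

Run:
```python
from h import *
im,d=read_camera('top');cv2.imwrite('pics/t2.png',cv2.resize(im[170:300,240:400],None,fx=5,fy=4.6,interpolation=cv2.INTER_CUBIC))
s=read_state();print(s['tool_pos'],s['force'])
plan([fp(13.5,g) for g in (.036,.030,.026,.025)]+[fp(t) for t in (15,18,22,27)])
```

```text
[ 0.60754967 -0.07949704  0.22773805] [-1.73266453  0.31643479 -1.33310602]
at [ 0.6075 -0.0795  0.2277] yaw 14.39
[{"hand":0,"x":0.0009,"y":0.0020,"z":-0.0033,"ax":-0.006,"ay":0.005,"az":0.016}, {"hand":0,"x":0.0010,"y":-0.0040,"z":-0.0032,"ax":-0.006,"ay":0.005,"az":0.016}, {"hand":0,"x":0.0011,"y":-0.0080,"z":-0.0032,"ax":-0.006,"ay":0.005,"az":0.016}, {"hand":0,"x":0.0011,"y":-0.0090,"z":-0.0032,"ax":-0.006,"ay":0.005,"az":0.016}, {"hand":0,"x":0.0017,"y":-0.0106,"z":-0.0032,"ax":-0.006,"ay":0.005,"az":-0.011}, {"hand":0,"x":0.0029,"y":-0.0138,"z":-0.0032,"ax":-0.006,"ay":0.005,"az":-0.063}, {"hand":0,"x":0.0043,"y":-0.0181,"z":-0.0032,"ax":-0.006,"ay":0.005,"az":-0.133}, {"hand":0,"x":0.0055,"y":-0.0237,"z":-0.0031,"ax":-0.007,"ay":0.005,"az":-0.220}]
```

Request:
carry_out --targets '[{"hand": 0, "x": 0.001, "y": 0, "z": -0.003, "ax": 0, "ay": 0.003, "az": 0.016}, {"hand": 0, "x": 0.001, "y": -0.003, "z": -0.003, "ax": 0, "ay": 0.003, "az": 0.016}, {"hand": 0, "x": 0.001, "y": -0.006, "z": -0.003, "ax": 0, "ay": 0.003, "az": 0.016}, {"hand": 0, "x": 0.001, "y": -0.009, "z": -0.003, "ax": 0, "ay": 0.003, "az": 0.016}, {"hand": 0, "x": 0.0017, "y": -0.0106, "z": -0.003, "ax": 0, "ay": 0.003, "az": -0.011}, {"hand": 0, "x": 0.0029, "y": -0.0138, "z": -0.003, "ax": 0, "ay": 0.003, "az": -0.063}, {"hand": 0, "x": 0.0043, "y": -0.0181, "z": -0.003, "ax": 0, "ay": 0.003, "az": -0.133}, {"hand": 0, "x": 0.0055, "y": -0.0237, "z": -0.003, "ax": 0, "ay": 0.003, "az": -0.22}]'

```text
t: 4.25
tool_pos: [0.6093, -0.0557, 0.2348]
orientation: [-3.051, -0.738, -0.006]
force: [0.1, -1.1, -0.1]
opening: 0.0007
gripper_force: 0.7
```

Run:
```python
from h import *
p=camera_params('wrist');im,d=read_camera('wrist');cv2.imwrite('pics/w2.png',im)
s=read_state();print(s['tool_pos'],s['force'])
plan([fp(t) for t in (30,35,41,47,53,59,65,70)])
```

```text
[ 0.60927176 -0.05502858  0.23479912] [ 0.41098474  0.35322453 -0.27342462]
at [ 0.6093 -0.055   0.2348] yaw 27.45
[{"hand":0,"x":-0.0009,"y":-0.0040,"z":0.0038,"ax":-0.002,"ay":-0.005,"az":-0.044}, {"hand":0,"x":0.0008,"y":-0.0094,"z":0.0038,"ax":-0.002,"ay":-0.005,"az":-0.132}, {"hand":0,"x":0.0023,"y":-0.0161,"z":0.0038,"ax":-0.002,"ay":-0.005,"az":-0.236}, {"hand":0,"x":0.0030,"y":-0.0228,"z":0.0039,"ax":-0.002,"ay":-0.005,"az":-0.341}, {"hand":0,"x":0.0030,"y":-0.0296,"z":0.0039,"ax":-0.001,"ay":-0.005,"az":-0.446}, {"hand":0,"x":0.0023,"y":-0.0364,"z":0.0039,"ax":-0.001,"ay":-0.005,"az":-0.551}, {"hand":0,"x":0.0009,"y":-0.0431,"z":0.0039,"ax":-0.001,"ay":-0.005,"az":-0.655}, {"hand":0,"x":-0.0008,"y":-0.0485,"z":0.0039,"ax":-0.001,"ay":-0.005,"az":-0.743}]
```

View pics/w2.png

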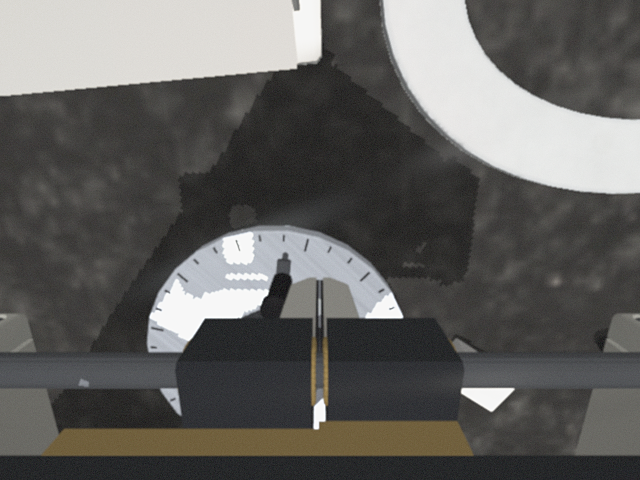

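The wrist view shows the knob (275,290) in contact with the left finger back (282,285) and the pointer tip at (285,257). The push is working, so I'll continue.

Request:
carry_out --targets '[{"hand": 0, "x": -0.0005, "y": -0.004, "z": 0.002, "ax": 0, "ay": -0.003, "az": -0.044}, {"hand": 0, "x": 0.0008, "y": -0.0094, "z": 0.003, "ax": 0, "ay": -0.003, "az": -0.132}, {"hand": 0, "x": 0.0023, "y": -0.0161, "z": 0.003, "ax": 0, "ay": -0.003, "az": -0.236}, {"hand": 0, "x": 0.003, "y": -0.0228, "z": 0.003, "ax": 0, "ay": -0.003, "az": -0.341}, {"hand": 0, "x": 0.003, "y": -0.0296, "z": 0.003, "ax": 0, "ay": -0.003, "az": -0.446}, {"hand": 0, "x": 0.0023, "y": -0.0364, "z": 0.003, "ax": 0, "ay": -0.003, "az": -0.551}, {"hand": 0, "x": 0.0009, "y": -0.0431, "z": 0.003, "ax": 0, "ay": -0.003, "az": -0.655}, {"hand": 0, "x": -0.0008, "y": -0.0485, "z": 0.003, "ax": 0, "ay": -0.003, "az": -0.743}]'

```text
t: 5.3
tool_pos: [0.5866, -0.0126, 0.2321]
orientation: [-2.578, -1.795, -0.004]
force: [1.5, 1.1, -1.0]
opening: 0.0005
gripper_force: 0.7
```

Run:
```python
from h import *
plan([fp(t) for t in (74,80,86,92,98,104,110,115)])
print(read_state()['q'])
```

```text
at [ 0.5866 -0.0126  0.2321] yaw 69.7
[{"hand":0,"x":0.0016,"y":-0.0047,"z":0.0011,"ax":0.001,"ay":-0.003,"az":-0.075}, {"hand":0,"x":0.0034,"y":-0.0113,"z":0.0011,"ax":0.001,"ay":-0.003,"az":-0.180}, {"hand":0,"x":0.0045,"y":-0.0180,"z":0.0011,"ax":0.001,"ay":-0.002,"az":-0.284}, {"hand":0,"x":0.0049,"y":-0.0248,"z":0.0011,"ax":0.001,"ay":-0.002,"az":-0.389}, {"hand":0,"x":0.0046,"y":-0.0316,"z":0.0011,"ax":0.002,"ay":-0.002,"az":-0.494}, {"hand":0,"x":0.0036,"y":-0.0383,"z":0.0011,"ax":0.002,"ay":-0.002,"az":-0.599}, {"hand":0,"x":0.0018,"y":-0.0449,"z":0.0011,"ax":0.002,"ay":-0.002,"az":-0.703}, {"hand":0,"x":-0.0001,"y":-0.0502,"z":0.0011,"ax":0.002,"ay":-0.002,"az":-0.791}]
[-0.10953686  0.24123372  1.69038463  0.0024727   1.20840254  0.24386643]
```

Request:
carry_out --targets '[{"hand": 0, "x": 0.0016, "y": -0.0047, "z": 0.001, "ax": 0, "ay": -0.002, "az": -0.075}, {"hand": 0, "x": 0.0034, "y": -0.0113, "z": 0.001, "ax": 0, "ay": -0.002, "az": -0.18}, {"hand": 0, "x": 0.0045, "y": -0.018, "z": 0.001, "ax": 0, "ay": -0.002, "az": -0.284}, {"hand": 0, "x": 0.0049, "y": -0.0248, "z": 0.001, "ax": 0, "ay": -0.002, "az": -0.389}, {"hand": 0, "x": 0.0046, "y": -0.0316, "z": 0.001, "ax": 0, "ay": -0.002, "az": -0.494}, {"hand": 0, "x": 0.0036, "y": -0.0383, "z": 0.001, "ax": 0, "ay": -0.002, "az": -0.599}, {"hand": 0, "x": 0.0018, "y": -0.0449, "z": 0.001, "ax": 0, "ay": -0.002, "az": -0.703}, {"hand": 0, "x": 0, "y": -0.0502, "z": 0.001, "ax": 0, "ay": -0.002, "az": -0.791}]'

```text
t: 6.3
tool_pos: [0.5395, 0.0049, 0.2312]
orientation: [1.687, 2.649, 0.002]
force: [1.0, -0.7, 0.1]
opening: 0.0004
gripper_force: 0.6
```

Run:
```python
from h import *
plan([fp(t) for t in (119,124,129,134,139,143,146,148)])
im,d=read_camera('side');cv2.imwrite('pics/s2.png',cv2.resize(im[190:320,240:400],None,fx=4,fy=4))
```

```text
at [0.5395 0.0049 0.2312] yaw 115.02
[{"hand":0,"x":0.0014,"y":-0.0043,"z":0.0002,"ax":0.002,"ay":0.001,"az":-0.069}, {"hand":0,"x":0.0030,"y":-0.0097,"z":0.0002,"ax":0.002,"ay":0.001,"az":-0.157}, {"hand":0,"x":0.0041,"y":-0.0153,"z":0.0001,"ax":0.002,"ay":0.001,"az":-0.244}, {"hand":0,"x":0.0047,"y":-0.0209,"z":0.0001,"ax":0.002,"ay":0.001,"az":-0.331}, {"hand":0,"x":0.0048,"y":-0.0266,"z":0.0001,"ax":0.002,"ay":0.001,"az":-0.418}, {"hand":0,"x":0.0046,"y":-0.0311,"z":0.0001,"ax":0.002,"ay":0.001,"az":-0.488}, {"hand":0,"x":0.0042,"y":-0.0345,"z":0.0001,"ax":0.002,"ay":0.001,"az":-0.541}, {"hand":0,"x":0.0038,"y":-0.0367,"z":0.0001,"ax":0.002,"ay":0.001,"az":-0.576}]
```

View pics/s2.png

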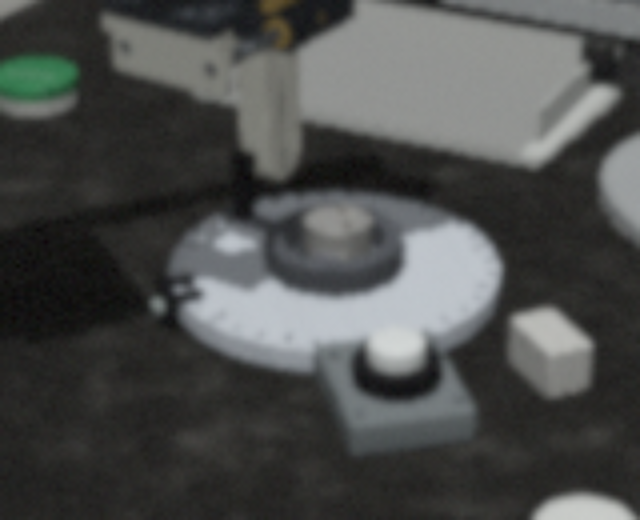

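The knob (245,185) is being carried ahead of the finger toward the marker prongs (180,290). I'll continue, but more slowly.

Request:
carry_out --targets '[{"hand": 0, "x": 0.0014, "y": -0.0043, "z": 0, "ax": 0, "ay": 0, "az": -0.069}, {"hand": 0, "x": 0.003, "y": -0.0097, "z": 0, "ax": 0, "ay": 0, "az": -0.157}, {"hand": 0, "x": 0.0041, "y": -0.0153, "z": 0, "ax": 0, "ay": 0, "az": -0.244}, {"hand": 0, "x": 0.0047, "y": -0.0209, "z": 0, "ax": 0, "ay": 0, "az": -0.331}, {"hand": 0, "x": 0.0048, "y": -0.0266, "z": 0, "ax": 0, "ay": 0, "az": -0.418}, {"hand": 0, "x": 0.0046, "y": -0.0311, "z": 0, "ax": 0, "ay": 0, "az": -0.488}, {"hand": 0, "x": 0.0042, "y": -0.0345, "z": 0, "ax": 0, "ay": 0, "az": -0.541}, {"hand": 0, "x": 0.0038, "y": -0.0367, "z": 0, "ax": 0, "ay": 0, "az": -0.576}]'

```text
t: 7.35
tool_pos: [0.5047, -0.0073, 0.2311]
orientation: [0.87, 3.017, 0.001]
force: [-0.1, 0.4, 0.0]
opening: 0.0003
gripper_force: 0.5
```

Run:
```python
from h import *
plan([fp(t) for t in (150,152,154,156,158,159.5,160.5,161)])
p=camera_params('wrist');im,d=read_camera('wrist');cv2.imwrite('pics/w3.png',im);np.savez('w3.npz',im=im,**p)
```

```text
at [ 0.5047 -0.0073  0.2311] yaw 147.84
[{"hand":0,"x":0.0010,"y":-0.0021,"z":0.0001,"ax":0.001,"ay":0.001,"az":-0.038}, {"hand":0,"x":0.0018,"y":-0.0043,"z":0.0001,"ax":0.001,"ay":0.001,"az":-0.073}, {"hand":0,"x":0.0025,"y":-0.0064,"z":0.0001,"ax":0.001,"ay":0.001,"az":-0.108}, {"hand":0,"x":0.0031,"y":-0.0086,"z":0.0001,"ax":0.001,"ay":0.001,"az":-0.142}, {"hand":0,"x":0.0036,"y":-0.0108,"z":0.0001,"ax":0.001,"ay":0.001,"az":-0.177}, {"hand":0,"x":0.0039,"y":-0.0125,"z":0.0001,"ax":0.001,"ay":0.001,"az":-0.204}, {"hand":0,"x":0.0041,"y":-0.0136,"z":0.0001,"ax":0.001,"ay":0.001,"az":-0.221}, {"hand":0,"x":0.0042,"y":-0.0142,"z":0.0001,"ax":0.001,"ay":0.001,"az":-0.230}]
```

View pics/w3.png

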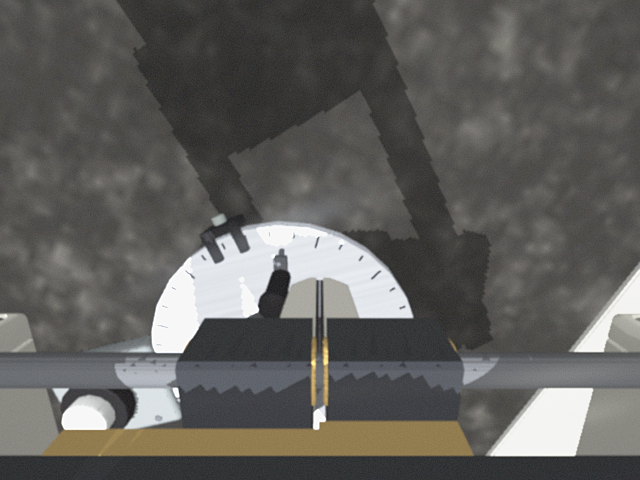

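The pointer tip is at (281,250), and the prong inner ends are at (216,262) and (244,251).

Run:
```python
from h import *
f=np.load('w3.npz');p={k:f[k] for k in f.files}
for n,u,v,z in [('ptr',281,250,.019),('pl',216,262,.02),('pr',244,251,.02),('mid',230,256.5,.02)]:
    X=onplane(p,u,v,z)[:2];D=X-A;print(n,X,np.hypot(*D),np.degrees(np.arctan2(D[1],D[0])))
```

```text
ptr [ 0.48055353 -0.01946403] 0.07388982717797271 146.5432797686045
pl [ 0.46600403 -0.05610831] 0.07630575358596786 176.9261908089183
pr [ 0.46925546 -0.03798212] 0.076253130424631 163.0600028026261
mid [ 0.46763758 -0.04700152] 0.0757215556534067 169.96191272518752
```

Run:
```python
from h import *
plan([fp(t) for t in (150.5,154,157.5,161,164,166,167,167)])
```

```text
at [ 0.5046 -0.0074  0.231 ] yaw 147.93
[{"hand":0,"x":0.0011,"y":-0.0025,"z":0.0000,"ax":0.001,"ay":0.001,"az":-0.045}, {"hand":0,"x":0.0024,"y":-0.0062,"z":0.0000,"ax":0.001,"ay":0.001,"az":-0.106}, {"hand":0,"x":0.0034,"y":-0.0101,"z":0.0000,"ax":0.001,"ay":0.001,"az":-0.167}, {"hand":0,"x":0.0042,"y":-0.0140,"z":0.0000,"ax":0.001,"ay":0.001,"az":-0.228}, {"hand":0,"x":0.0047,"y":-0.0173,"z":0.0000,"ax":0.001,"ay":0.001,"az":-0.281}, {"hand":0,"x":0.0049,"y":-0.0196,"z":0.0000,"ax":0.001,"ay":0.001,"az":-0.315}, {"hand":0,"x":0.0050,"y":-0.0207,"z":0.0000,"ax":0.001,"ay":0.001,"az":-0.333}, {"hand":0,"x":0.0050,"y":-0.0207,"z":0.0000,"ax":0.001,"ay":0.001,"az":-0.333}]
```

Request:
carry_out --targets '[{"hand": 0, "x": 0.0011, "y": -0.0025, "z": 0, "ax": 0, "ay": 0, "az": -0.045}, {"hand": 0, "x": 0.0024, "y": -0.0062, "z": 0, "ax": 0, "ay": 0, "az": -0.106}, {"hand": 0, "x": 0.0034, "y": -0.0101, "z": 0, "ax": 0, "ay": 0, "az": -0.167}, {"hand": 0, "x": 0.0042, "y": -0.014, "z": 0, "ax": 0, "ay": 0, "az": -0.228}, {"hand": 0, "x": 0.0047, "y": -0.0173, "z": 0, "ax": 0, "ay": 0, "az": -0.281}, {"hand": 0, "x": 0.0049, "y": -0.0196, "z": 0, "ax": 0, "ay": 0, "az": -0.315}, {"hand": 0, "x": 0.005, "y": -0.0207, "z": 0, "ax": 0, "ay": 0, "az": -0.333}, {"hand": 0, "x": 0.005, "y": -0.0207, "z": 0, "ax": 0, "ay": 0, "az": -0.333}]'

```text
t: 8.4
tool_pos: [0.4894, -0.0221, 0.2309]
orientation: [0.359, 3.12, 0.0]
force: [0.1, 1.1, 0.9]
opening: 0.0004
gripper_force: 0.3
```

Run:
```python
from h import *
p=camera_params('wrist');im,d=read_camera('wrist');cv2.imwrite('pics/w4.png',cv2.resize(im[200:320,200:360],None,fx=5,fy=5,interpolation=cv2.INTER_CUBIC));np.savez('w4.npz',im=im,**p)
plan([fp(t) for t in (168,169,170,171)])
```

```text
at [ 0.4894 -0.0221  0.2309] yaw 166.88
[{"hand":0,"x":0.0004,"y":-0.0013,"z":-0.0001,"ax":0.000,"ay":0.001,"az":-0.020}, {"hand":0,"x":0.0008,"y":-0.0023,"z":-0.0001,"ax":0.000,"ay":0.001,"az":-0.037}, {"hand":0,"x":0.0012,"y":-0.0034,"z":-0.0001,"ax":0.000,"ay":0.001,"az":-0.054}, {"hand":0,"x":0.0015,"y":-0.0045,"z":-0.0001,"ax":0.000,"ay":0.001,"az":-0.072}]
```

View pics/w4.png

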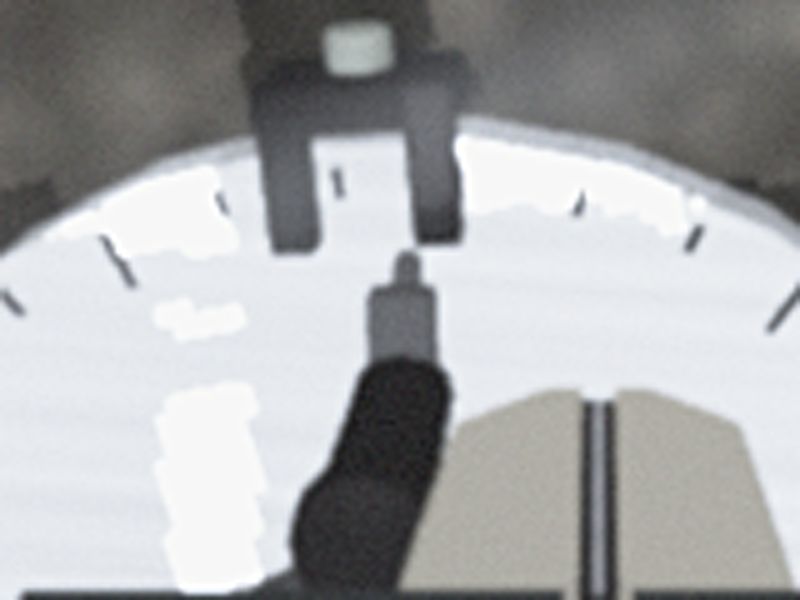

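The pointer tip is at crop (407,252), and the gap's inner edges are at (319,250) and (413,242). The pointer is about 4.8 mm short of the middle, so I'll push 3.7° further.

Run:
```python
from h import *
f=np.load('w4.npz');p={k:f[k] for k in f.files}
for n,u,v,z in [('ptr',407,254,.019),('l',319,250,.021),('r',413,242,.021),('mid',366,246,.021)]:
    D=onplane(p,200+u/5,200+v/5,z)[:2]-A;print(n,np.hypot(*D),np.degrees(np.arctan2(D[1],D[0])))
```

```text
ptr 0.07405496528045137 165.61767709080357
l 0.07566216373770976 173.264290451344
r 0.07622571209821492 164.91735377690102
mid 0.07574275463326574 169.07241578794094
```

Request:
carry_out --targets '[{"hand": 0, "x": 0.0004, "y": -0.0013, "z": 0, "ax": 0, "ay": 0, "az": -0.02}, {"hand": 0, "x": 0.0008, "y": -0.0023, "z": 0, "ax": 0, "ay": 0, "az": -0.037}, {"hand": 0, "x": 0.0012, "y": -0.0033, "z": 0, "ax": 0, "ay": 0, "az": -0.054}, {"hand": 0, "x": 0.0014, "y": -0.0039, "z": 0, "ax": 0, "ay": 0, "az": -0.065}, {"hand": 0, "x": 0.0014, "y": -0.004, "z": 0, "ax": 0, "ay": 0, "az": -0.066}, {"hand": 0, "x": 0.0014, "y": -0.004, "z": 0, "ax": 0, "ay": 0, "az": -0.066}]'

```text
t: 9.2
tool_pos: [0.487, -0.0257, 0.2309]
orientation: [0.254, 3.13, 0.0]
force: [1.0, -0.2, 0.9]
opening: 0.0004
gripper_force: 0.4
```

Run:
```python
from h import *
p=camera_params('wrist');im,d=read_camera('wrist');cv2.imwrite('pics/w5.png',cv2.resize(im[200:320,200:360],None,fx=5,fy=5,interpolation=cv2.INTER_CUBIC));np.savez('w5.npz',im=im,**p)
print(pose()[0])
```

```text
[ 0.48705036 -0.02569357  0.23087602]
```

View pics/w5.png

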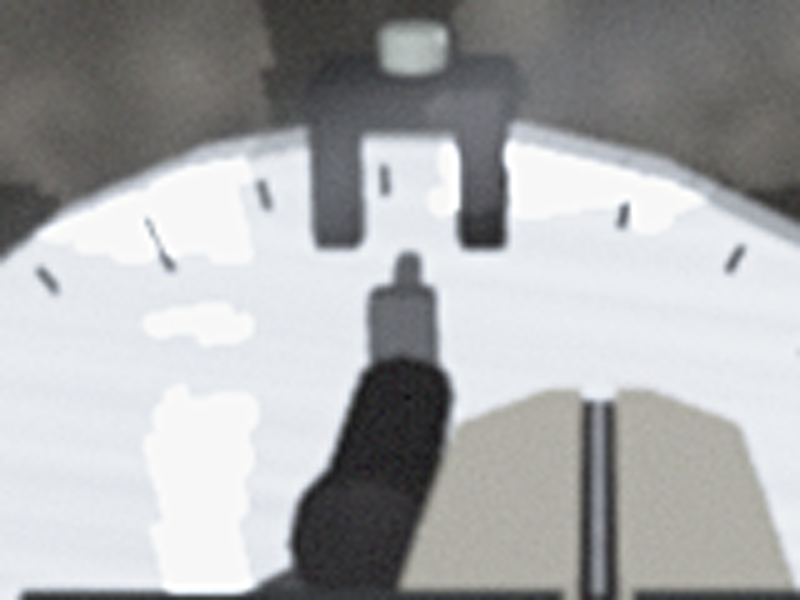

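The gap edges are at 363 and 459 (mid 411) and the pointer tip at 408, about 0.3 mm off, so the pointer is set. I'll back off, go up, and move to the button.

Run:
```python
from h import *
b=(.5045,-.1815)
a=fp(170.7,.045);u=(a[0],a[1],.30,170.7)
plan([fp(170.7,.03),a,(a[0],a[1],.265,170.7),u]+lerp(u,(*b,.30,170.7),4))
q=camera_params('top');f=np.load('top0.npz')
for uu,v in [(354,257),(354,256),(355,257),(355,258),(345,247)]:
    o,dd=proj_ray(q,uu,v);print((o+dd*f['d'][v,uu]).round(4))
```

```text
at [ 0.4871 -0.0257  0.2309] yaw 170.72
[{"hand":0,"x":-0.0000,"y":0.0049,"z":-0.0001,"ax":0.000,"ay":0.001,"az":0.000}, {"hand":0,"x":-0.0000,"y":0.0199,"z":-0.0001,"ax":0.000,"ay":0.001,"az":0.000}, {"hand":0,"x":-0.0000,"y":0.0199,"z":-0.0341,"ax":0.000,"ay":0.001,"az":0.000}, {"hand":0,"x":-0.0001,"y":0.0199,"z":-0.0691,"ax":0.000,"ay":0.001,"az":0.000}, {"hand":0,"x":-0.0107,"y":-0.0228,"z":-0.0691,"ax":0.000,"ay":0.001,"az":0.000}, {"hand":0,"x":-0.0212,"y":-0.0655,"z":-0.0691,"ax":0.000,"ay":0.001,"az":0.000}, {"hand":0,"x":-0.0318,"y":-0.1082,"z":-0.0691,"ax":0.000,"ay":0.001,"az":0.000}, {"hand":0,"x":-0.0424,"y":-0.1509,"z":-0.0691,"ax":0.000,"ay":0.001,"az":0.000}]
[ 0.5042 -0.179   0.0416]
[ 0.5068 -0.1792  0.0385]
[ 0.5041 -0.181   0.048 ]
[ 0.5016 -0.1813  0.0438]
[ 0.5302 -0.1574  0.0224]
```

Request:
carry_out --targets '[{"hand": 0, "x": 0, "y": 0.006, "z": 0, "ax": 0, "ay": 0, "az": 0}, {"hand": 0, "x": 0, "y": 0.02, "z": 0, "ax": 0, "ay": 0, "az": 0}, {"hand": 0, "x": 0, "y": 0.02, "z": -0.034, "ax": 0, "ay": 0, "az": 0}, {"hand": 0, "x": 0, "y": 0.02, "z": -0.069, "ax": 0, "ay": 0, "az": 0}, {"hand": 0, "x": -0.011, "y": -0.023, "z": -0.069, "ax": 0, "ay": 0, "az": 0}, {"hand": 0, "x": -0.021, "y": -0.066, "z": -0.069, "ax": 0, "ay": 0, "az": 0}, {"hand": 0, "x": -0.0424, "y": -0.151, "z": -0.069, "ax": 0, "ay": 0, "az": 0}, {"hand": 0, "x": -0.0424, "y": -0.151, "z": -0.069, "ax": 0, "ay": 0, "az": 0}]'

```text
t: 10.25
tool_pos: [0.5048, -0.1835, 0.3]
orientation: [0.256, 3.13, -0.001]
force: [1.7, 0.0, 0.3]
opening: 0.0004
gripper_force: 0.0
```

Run:
```python
from h import *
p=camera_params('wrist');im,d=read_camera('wrist');cv2.imwrite('pics/w6.png',im)
np.savez('w6.npz',im=im,d=d,**p)
plan([(.5045,-.1815,z,170.7) for z in (.27,.24,.232)])
```

```text
at [ 0.5048 -0.1851  0.3   ] yaw 170.6
[{"hand":0,"x":0.0009,"y":0.0035,"z":0.0300,"ax":-0.001,"ay":0.002,"az":-0.002}, {"hand":0,"x":0.0010,"y":0.0035,"z":0.0600,"ax":-0.001,"ay":0.002,"az":-0.002}, {"hand":0,"x":0.0010,"y":0.0036,"z":0.0680,"ax":-0.001,"ay":0.002,"az":-0.002}]
```

View pics/w6.png

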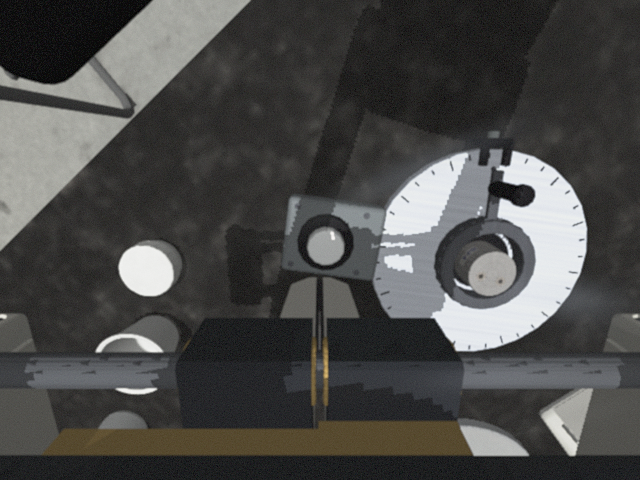

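The button is at (326,246), just ahead of the fingertips. The pointer (495,170) still stands between the prongs.

Run:
```python
from h import *
f=np.load('w6.npz');p={k:f[k] for k in f.files}
for u,v in [(326,246),(322,250),(335,246),(300,205)]:
    o,dd=proj_ray(p,u,v);print((o+dd*f['d'][v,u]).round(4))
print(onplane(p,326,246,.036))
im,_=read_camera('top')
plan([(.5045,-.1815,z,170.7) for z in (.27,.24,.232)])
```

```text
[ 0.5035 -0.1796  0.0406]
[ 0.5058 -0.1829  0.0417]
[ 0.504  -0.173   0.0424]
[ 0.4739 -0.1947  0.0207]
[ 0.50500173 -0.17972064  0.036     ]
at [ 0.5047 -0.1833  0.2999] yaw 170.58
[{"hand":0,"x":0.0006,"y":0.0017,"z":0.0299,"ax":-0.000,"ay":0.001,"az":-0.002}, {"hand":0,"x":0.0006,"y":0.0017,"z":0.0599,"ax":-0.000,"ay":0.001,"az":-0.002}, {"hand":0,"x":0.0006,"y":0.0017,"z":0.0679,"ax":-0.000,"ay":0.001,"az":-0.002}]
```

Request:
carry_out --targets '[{"hand": 0, "x": 0, "y": 0.001, "z": 0.03, "ax": 0, "ay": 0, "az": 0}, {"hand": 0, "x": 0, "y": 0.001, "z": 0.06, "ax": 0, "ay": 0, "az": 0}, {"hand": 0, "x": 0, "y": 0.001, "z": 0.07, "ax": 0, "ay": 0, "az": 0}, {"hand": 0, "x": 0, "y": 0.001, "z": 0.074, "ax": 0, "ay": 0, "az": 0}, {"hand": 0, "x": 0, "y": 0.001, "z": 0.077, "ax": 0, "ay": 0, "az": 0}, {"hand": 0, "x": 0, "y": 0.001, "z": 0.077, "ax": 0, "ay": 0, "az": 0}, {"hand": 0, "x": 0, "y": 0.001, "z": 0.077, "ax": 0, "ay": 0, "az": 0}]'

```text
t: 11.22
tool_pos: [0.5053, -0.1807, 0.2239]
orientation: [0.254, 3.128, -0.0]
force: [0.4, 1.3, 2.8]
opening: 0.0003
gripper_force: 1.5
```

Request:
carry_out --targets '[{"hand": 0, "x": 0, "y": 0, "z": 0.001, "ax": 0, "ay": 0, "az": 0}, {"hand": 0, "x": 0, "y": 0, "z": 0.002, "ax": 0, "ay": 0, "az": 0}, {"hand": 0, "x": 0, "y": 0, "z": 0.003, "ax": 0, "ay": 0, "az": 0}, {"hand": 0, "x": 0, "y": 0, "z": 0.003, "ax": 0, "ay": 0, "az": 0}]'

```text
t: 11.72
tool_pos: [0.5054, -0.1808, 0.2221]
orientation: [0.254, 3.129, -0.0]
force: [-4.8, 5.5, 19.4]
opening: 0.0005
gripper_force: 9.6
```

The button bottomed out (2.8 N, then 19 N at 1.8 mm further down). I'll release it and retreat.

Request:
carry_out --targets '[{"hand": 0, "x": 0, "y": 0, "z": 0, "ax": 0, "ay": 0, "az": 0}, {"hand": 0, "x": 0, "y": 0, "z": -0.01, "ax": 0, "ay": 0, "az": 0}, {"hand": 0, "x": 0, "y": 0, "z": -0.04, "ax": 0, "ay": 0, "az": 0}, {"hand": 0, "x": 0, "y": 0, "z": -0.08, "ax": 0, "ay": 0, "az": 0}, {"hand": 0, "x": 0, "y": 0, "z": -0.08, "ax": 0, "ay": 0, "az": 0}, {"hand": 0, "x": 0, "y": 0, "z": -0.08, "ax": 0, "ay": 0, "az": 0}]'

```text
t: 12.48
tool_pos: [0.5043, -0.1806, 0.2992]
orientation: [0.254, 3.131, 0.0]
force: [0.4, -0.6, -1.4]
opening: 0.0001
gripper_force: 0.0
```

Run:
```python
from h import *
im,d=read_camera('wrist');cv2.imwrite('pics/w7.png',cv2.resize(im[120:300,270:600],None,fx=2.4,fy=2.4,interpolation=cv2.INTER_CUBIC))
p=camera_params('wrist');o,dd=proj_ray(p,326,246);print(o+dd*d[246,326])
```

```text
[ 0.50194524 -0.17616428  0.04013829]
```

View pics/w7.png

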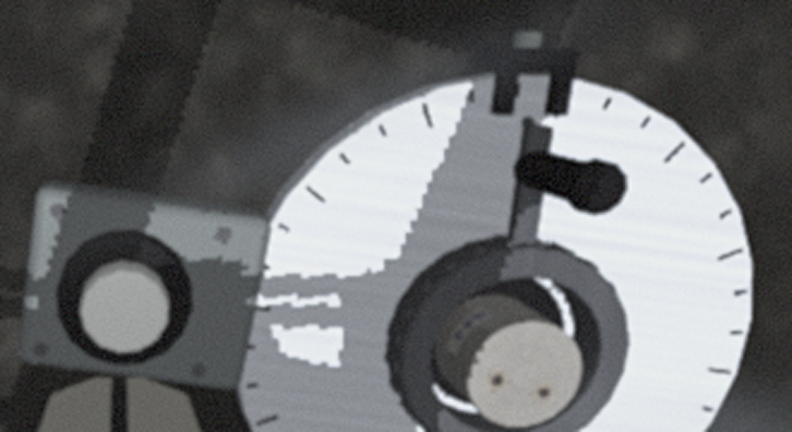

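The pointer (533,120) is still mid-gap between the prongs (505 and 560), and the button is up again at z ≈ 40 mm.

```bash
python3 -c "
from plant import robot
print(robot.close_job())"
```

```text
the job is handed in; nothing more can be done
None
```

The job is handed in: I set the pointer in the middle of the marker gap (about 0.3 mm off in the close-up), then pressed the button fully down once, and it came back up; the hand-in returned no verdict.

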